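Roll an aluminium shaft into the inspection V-block

TASK

Gently roll the round aluminium bar along the bench and up the V-block's ramp until it drops into the groove, then slide it along the groove by pushing its end until its other end touches the upright stop plate. Only push with the fingers: do not pinch, lift or fling the bar. Leave the objective, the jar and the screwdriver where they are.

Things in the scene. Friction and masses are not known exactly. Their poses are not given: they have to be found in the camera images.
- bar_center (a point): Centre of the loose aluminium bar: plain smooth cylinder, 40 mm diameter, 120 mm long, 0.3 to 0.5 kg, lying on the bench on the ramp side of the V-block (centre 20 mm up; 23 mm up when in the groove), up to 0.2 rad off parallel to the groove. x axis along the bar, roughly the way of the V-block's x; y and z turn as it rolls. Rolls very freely: it runs on if a push stops abruptly.
- vblock: Grey steel V-block fixed to the bench, 150 mm long (x -90 to +60 mm). Origin on the bottom line of the groove, at bench height; x along the groove towards the stop, y across it towards the ramp and the bar, z up. The groove is a 120-degree V with its bottom at bench height; the -y flank rises to 20 mm high at y = -35 mm. The groove's -x end is open.
- ridge (a point): Top of the V-block's ramp, level with the V-block's origin: a ridge along x, 8 mm above the bench, 14 mm from the groove's bottom line. From here the groove's flank falls 30 degrees to -y, and the ramp falls gently to the bench at y = 74 mm in the V-block's frame. Axes as the V-block's.
- stop_face (a point): Point on the face of the stop, an upright plate 36 mm high, 10 mm thick and 62 mm wide across the +x end of the groove; 60 mm from the V-block's origin, 23 mm above the bench, where the bar's end touches. The bar's end starts 30 to 55 mm short of it along the groove. Axes as the V-block's.
- objective: Bystander: microscope objective, a black barrel with steel ends standing on the bench behind the V-block (its -y side), 48 mm in diameter, 62 mm high; origin at the centre of its underside.
- jar: Bystander: white plastic jar with a lid, 54 mm in diameter, 70 mm high, standing beyond the stop; origin at the centre of its underside.
- driver: Bystander: screwdriver with a black handle, lying on the bench to the robot's left of the bar, about 200 mm long along its x axis; origin under its middle.

How it is judged:
By the outcome, as a careful person would: the job done as asked, in the order asked, and still so for the second after the job is handed in, with the robot touching nothing.
It also fails if it takes over 48 s, if anything falls off the work surface, if the arm or the gripper's body presses on something with over 40 N, if the wrist force passes 120 N, or if a joint passes its speed limit or range.

ROBOT

A 7-joint arm with a two-finger parallel gripper is mounted at the origin on the work surface. World frame = base frame: x ahead of the robot, y to its left, z up, the work surface at z = 0. Lengths are in m, angles in degrees, forces in N, time in s.
With the tool pointing down it reaches from about 0.35 to 0.9 m from the base axis. Payload 8.1 kg.
Tool frame: the origin (TCP) lies at the very end of the fingers, on their centre line; the grasp point (between the pads) lies 19 mm behind it; z points along the fingers, y is the direction in which the jaws open and shut (so a half turn about z gives the same grasp; the last joint's range is limited). The gripper opens to 85 mm and grips with 20 to 120 N. Pads are 22 mm wide; open, the fingers measure 114 mm over their backs; the gripper's body (76 mm by 85 mm) begins 54 mm behind the grasp point. The pads swing forward as they close: fully open they stand 13 mm farther back than shut.
Start: joints at [68.549, 24.895, 1.432, 90.138, -0.665, 64.973, -4.303], TCP at [0.168, -0.602, 0.231] pointing down, gripper open.
Joint ranges: [-149.89, 149.89], [-25.12, 119.58], [-72.63, 75.52], [4.76, 147.25], [-75.54, 255.54], [6.69, 114.76], [-157.13, 157.13]. Speed limits (degrees/s): [127.2, 127.2, 172.46, 172.46, 180, 180, 180].

INTERFACE

Orientations are given as [roll, pitch, yaw] about the fixed x, y, z axes, in that order (R = Rz(yaw) Ry(pitch) Rx(roll)).
In Python, from rig import manip, jaws, solve_ik, status, grab_frame, camera_params, ticket gives the robot as it stands. The module is installed in compiled form; this text tells all that it offers. Calls block until the motion is done:
- manip.move_pose(position, orientation): joint-space move of the TCP to a pose.
- manip.move_straight(position, vel=0.15, rot=None, f_stop=None): straight line of the TCP; rot=None keeps the orientation; vel is the mean speed in m/s. With f_stop (N) it stops when the force on the tool has changed by that much, and returns True; else False.
- manip.goto_joints(angles): joint-space move.
- jaws.open_jaws() and jaws.grab(f_grip=None): open the fingers fully, or close them until they stop; f_grip is the grip in N (None keeps the last).
- manip.wait(seconds).
- solve_ik(position, orientation): joint angles nearest the present ones, or None.
- status.get_obs(): the state.
- grab_frame(name): name is "scene" or "top" or "wrist"; returns the picture (480x640x3 uint8, red, green, blue); there is no depth.
- camera_params(name): a dict with "intrinsics" (3x3 intrinsics, pixels), "rvec" (rotation vector, rad) and "tvec" (3), from world to camera coordinates, as OpenCV has them; the wrist camera has in their place "hand_eye" (4x4, takes a point from camera to tool coordinates, whose origin is the TCP and whose axes are the flange's). Camera axes: x right, y down, z forward; pixel columns grow to the right and rows downward; lengths in m; the calibration is good to about 2 mm. A picture is of the moment at which its call begins: read the wrist's pose just before it. camera_params takes no time and is no camera call.
A pose or a line that the arm cannot do raises manip.Unreachable and nothing moves.
- ticket.hand_in(): hands the job in, once; it reports no verdict.
The state is a dict: "time_s": time; "joints": joint angles; "qd": joint speeds; "joint_torque": joint torques, N m; "tcp_pos": TCP position; "tool_rot": TCP orientation; "wrist_force": force on the tool from outside, world axes, zero at the start; "torque": the same for the moment, N m; "width": finger opening in m.
Only numpy, scipy, OpenCV 4.12 (cv2) and the standard library are available. Lean on these libraries where they do the work, as an engineer would, in place of code of your own. Each camera call takes 0.05 s, during which the arm holds its last target.

## Working session

There is one attempt and no reset: what is moved stays moved. The work goes in short steps, each a Python script; the robot and the scene stay as the last script left them, time stands still between calls to the robot, and variables do not carry over. Pictures are saved under pics/ and viewed, and the job is handed in when it is done.

```bash
mkdir -p pics; ls
python3 - <<'E'
from rig import *
import cv2,numpy as np
for n in ["scene","top"]:
    im=grab_frame(n); cv2.imwrite(f"pics/{n}0.png",im[:,:,::-1])
    p=camera_params(n); print(n,p["intrinsics"],p["rvec"],p["tvec"])
    R=cv2.Rodrigues(np.array(p["rvec"]))[0]; print(-R.T@np.array(p["tvec"]).ravel())
print(camera_params("wrist")); o=status.get_obs(); print(o)
E
```

```text
pics
scene [[581.12056946   0.         319.65624147]
 [  0.         581.12056946 236.74979435]
 [  0.           0.           1.        ]] [ 0.76937889  2.47235686 -1.24952801] [ 0.46303956 -0.19990434  1.4026004 ]
[1.08725104 0.76626577 0.67258992]
top [[612.13540889   0.         324.31431384]
 [  0.         612.13540889 240.6216893 ]
 [  0.           0.           1.        ]] [ 2.18754483 -2.19719915  0.09194435] [0.05860429 0.60684816 1.06789483]
[0.53095806 0.07112853 1.10685265]
{'intrinsics': array([[412.32363253,   0.        , 329.62312049],
       [  0.        , 412.32363253, 229.88185381],
       [  0.        ,   0.        ,   1.        ]]), 'hand_eye': array([[-1.31654097e-03, -9.64519978e-01, -2.64006588e-01,
         6.72724246e-02],
       [ 9.99999133e-01, -1.26050022e-03, -3.81665410e-04,
         8.22969160e-05],
       [ 3.53435511e-05, -2.64006862e-01,  9.64520801e-01,
        -1.42039781e-01],
       [ 0.00000000e+00,  0.00000000e+00,  0.00000000e+00,
         1.00000000e+00]])}
{'time_s': 0.1, 'joints': array([68.54864786, 24.93339641,  1.42829887, 90.18385213, -0.66404313,
       64.97278858, -4.30408412]), 'qd': array([-0.03410739, -0.0879802 , -0.03716536, -0.13323836,  0.03773804,
        0.04657478, -0.10977083]), 'joint_torque': array([ 3.01616084e-03, -6.71759248e+01,  1.02813195e+00, -3.16906679e+01,
        1.57506962e-02,  7.23644582e-03,  4.62283379e-05]), 'tcp_pos': array([ 0.16763948, -0.60162948,  0.230594  ]), 'tool_rot': array([-1.79918540e+02,  6.91153953e-03,  1.55702544e+01]), 'wrist_force': array([-0.33110398,  0.23420812, -0.19195334]), 'torque': array([0.0328872 , 0.04594582, 0.02215967]), 'width': 0.08498773075194604}
```

View pics/top0.png

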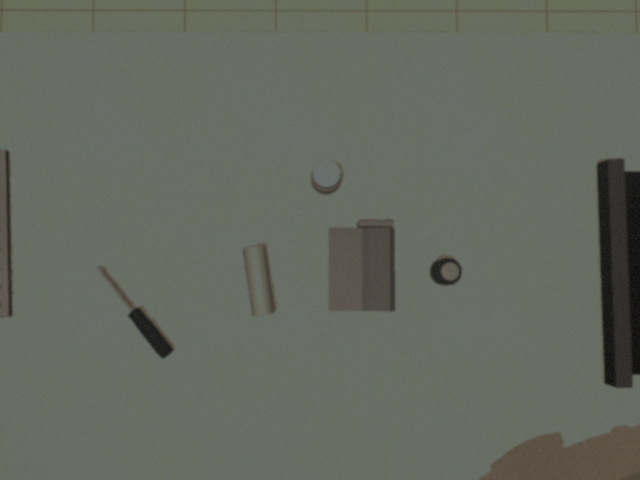

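View pics/scene0.png

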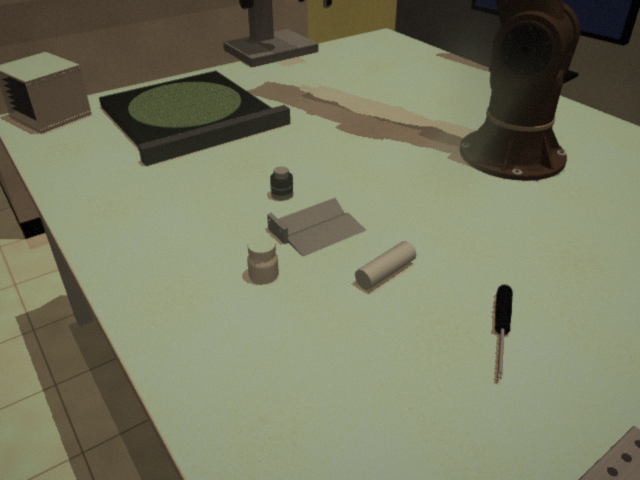

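The top view shows the bar at about (258,280), the V-block at (330–395, 228–311) with the stop at (375,222), the jar at (327,177), the objective at (446,270) and the driver at (135,312). Next I'll measure the bar and the V-block.

```bash
cat > h.py <<'E'
from rig import *
import cv2,numpy as np
def cam(n):
    p=camera_params(n);K=np.array(p["intrinsics"])
    if n=="wrist":
        o=status.get_obs();T=np.eye(4)
        from scipy.spatial.transform import Rotation as Ro
        T[:3,:3]=Ro.from_euler('xyz',o["tool_rot"],degrees=True).as_matrix();T[:3,3]=o["tcp_pos"]
        W=T@np.array(p["hand_eye"]); return K,W[:3,:3].T,W[:3,3]
    R=cv2.Rodrigues(np.array(p["rvec"]))[0]
    return K,R,-R.T@np.array(p["tvec"]).ravel()
def ray(c,uv,z):
    K,R,C=c; d=R.T@np.linalg.inv(K)@np.array([uv[0],uv[1],1.]); return C+d*(z-C[2])/d[2]
def proj(c,P):
    K,R,C=c; q=K@R@(np.array(P)-C); return q[:2]/q[2]
E
python3 - <<'E'
import cv2,numpy as np
im=cv2.imread("pics/top0.png")[200:330,230:430]
a=cv2.bilateralFilter(im,5,20,3).astype(float)
a=np.clip((a-40)*1.8,0,255).astype('uint8')
cv2.imwrite("pics/topcrop.png",cv2.resize(a,None,fx=4,fy=4,interpolation=cv2.INTER_NEAREST))
E
```

```text
(no output)
```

View pics/topcrop.png

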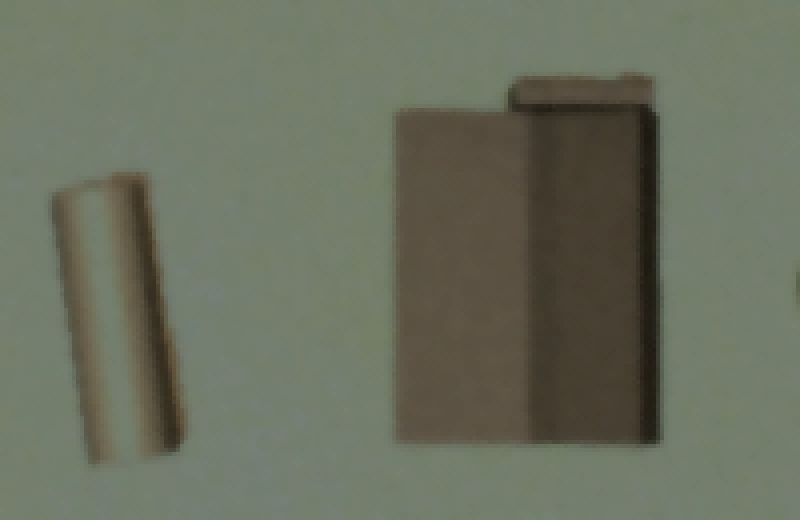

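Run:
```python
from h import *
ims=[grab_frame("top") for _ in range(6)]
im=np.mean(ims,0).astype(np.float32)
np.save("topavg.npy",im)
c=cam("top")
bg=cv2.medianBlur(im.astype('uint8'),5)
L=im.sum(2); sat=im[:,:,1]-im[:,:,0]   # g-r : bench greenish positive
print("bench g-r",np.median(sat[200:330,290:320]),"block",np.median(sat[240:300,335:355]),"bar",sat[280,244:276].round(0))
print("L",L[280,244:276].round(0)); print(L[270,325:400:1].round(0))
m=((sat<0.5*(np.median(sat[200:330,290:320])+np.median(sat[240:300,335:355])))).astype('uint8')
m=cv2.morphologyEx(m,cv2.MORPH_OPEN,np.ones((3,3)))
cs,_=cv2.findContours(m,cv2.RETR_EXTERNAL,cv2.CHAIN_APPROX_NONE)
for k in cs:
    if 150<cv2.contourArea(k)<20000:
        r=cv2.minAreaRect(k); print(cv2.contourArea(k),cv2.boundingRect(k),r)
        if 400<cv2.boundingRect(k)[0]+300 : print([ray(c,q,0.0)[:2].round(4) for q in cv2.boxPoints(r)])
cv2.imwrite("pics/m0.png",m*255)
```

```text
bench g-r 6.0 block -5.0 bar [ 6.  6.  5.  1. -4. -5. -5. -4. -3. -1.  2.  6.  6.  7.  6.  6.  2.  0.
 -4. -6. -5. -4. -4. -3. -3. -2. -5. -2.  3.  5.  6.  6.]
L [318. 309. 290. 255. 243. 256. 271. 283. 289. 300. 307. 314. 319. 315.
 318. 312. 309. 300. 285. 276. 262. 251. 236. 216. 199. 192. 218. 267.
 303. 314. 315. 318.]
[312. 308. 301. 288. 265. 255. 256. 254. 256. 254. 252. 254. 255. 257.
 260. 256. 256. 259. 254. 257. 257. 253. 256. 254. 253. 252. 254. 254.
 250. 253. 251. 251. 252. 250. 256. 250. 244. 224. 220. 216. 212. 214.
 218. 215. 218. 223. 220. 226. 225. 222. 221. 225. 226. 225. 223. 221.
 221. 224. 217. 224. 222. 223. 221. 216. 201. 174. 162. 160. 172. 219.
 275. 306. 316. 313. 315.]
6047.0 (479, 424, 161, 56) ((558.9999389648438, 451.5), (54.99999237060547, 159.99996948242188), 90.0)
[array([ 0.28  , -0.2184]), array([ 0.2777, -0.5054]), array([ 0.1818, -0.5015]), array([ 0.1844, -0.2162])]
250.5 (139, 306, 36, 44) ((156.57530212402344, 327.4388427734375), (55.443641662597656, 7.2275614738464355), 50.90614700317383)
[array([0.4885, 0.3931]), array([0.4966, 0.3832]), a
[... 908 characters left out ...]
(92.0, 64.0), 90.0)
[array([0.6497, 0.0469]), array([ 0.6494, -0.0696]), array([ 0.4828, -0.0675]), array([0.4834, 0.0478])]
217.0 (311, 163, 33, 31) ((329.5216369628906, 180.23751831054688), (22.38756561279297, 35.11383056640625), 60.01836013793945)
[array([0.7208, 0.0836]), array([0.7531, 0.0278]), array([0.7172, 0.0076]), array([0.6851, 0.0633])]
4689.5 (603, 159, 37, 228) ((621.4622192382812, 272.6285095214844), (227.4175262451172, 35.59996795654297), 87.1014175415039)
[array([ 0.7554, -0.4489]), array([ 0.7587, -0.5149]), array([ 0.3459, -0.519 ]), array([ 0.3431, -0.4547])]
1788.0 (0, 150, 14, 167) ((6.499999046325684, 232.99996948242188), (12.999998092651367, 165.99996948242188), 0.0)
```

View pics/m0.png

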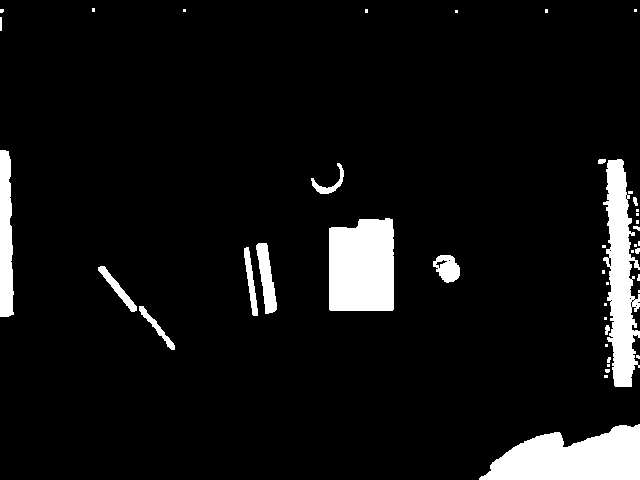

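```bash
cat >> h.py <<'E'
def cross(prof,x0,lvl,sign):
    # first subpixel crossing; sign -1 falling, +1 rising
    d=(prof-lvl)*sign
    for i in range(len(d)-1):
        if d[i]<0<=d[i+1]: return x0+i-d[i]/(d[i+1]-d[i])
    return np.nan
def lfit(t,v):
    t=np.array(t,float);v=np.array(v,float);ok=np.isfinite(v);t,v=t[ok],v[ok]
    for _ in range(3):
        p=np.polyfit(t,v,1);r=v-np.polyval(p,t);k=abs(r)<max(2*r.std(),.1);t,v=t[k],v[k]
    return p
E
python3 - <<'E'
from h import *
im=np.load("topavg.npy");L=cv2.GaussianBlur(im.sum(2),(3,3),0);c=cam("top")
S=im[:,:,1]-im[:,:,0]
rows=range(234,305)
pl=lfit(rows,[cross(L[r,322:338],322,284,-1) for r in rows])
pr=lfit(rows,[cross(L[r,355:370],355,236,-1) for r in rows])
cols=range(334,356)
pt=lfit(cols,[cross(L[220:235,q],220,284,-1) for q in cols])
pb=lfit(cols,[cross(L[303:318,q],303,284,1) for q in cols])
def P(pv,ph): # u=pv0*v+pv1 ; v=ph0*u+ph1
    v=(ph[0]*pv[1]+ph[1])/(1-ph[0]*pv[0]); return np.array([np.polyval(pv,v),v])
A=ray(c,P(pl,pt),0.);B=ray(c,P(pl,pb),0.)
C=ray(c,P(pr,pt),.008);D=ray(c,P(pr,pb),.008)
for n,q in zip("ABCD",(A,B,C,D)): print(n,q.round(4))
print("len",np.linalg.norm(A-B),np.linalg.norm(C-D),"yaw",np.degrees(np.arctan2(-(A-B)[1]*-1,(A-B)[0])),np.degrees(np.arctan2((C-D)[1],(C-D)[0])))
# bar
rows=range(252,310)
def c0(r): return 259-8.2+ (r-281)*0.13
l=[];rr=[]
for r in rows:
    m=259.5+(r-280)*.13
    a=int(m-20);l.append(cross(L[r,a:a+16],a,285,-1))
    a=int(m+22);rr.append(cross(L[r,a-14:a][::-1],0,262,-1)); rr[-1]=a-1-rr[-1]
p1=lfit(rows,l);p2=lfit(rows,rr);print("bar edges at 280",np.polyval(p1,280),np.polyval(p2,280),p1,p2)
pm=(p1+p2)/2
a=ray(c,(np.polyval(pm,250),250),.02);b=ray(c,(np.polyval(pm,308),308),.02)
print(a,b,"width",ray(c,(np.polyval(p1,280),280),.02)[1]-ray(c,(np.polyval(p2,280),280),.02)[1],"yaw",np.degrees(np.arctan2((a-b)[1],(a-b)[0])))
# ends : sample dark side strips along bar direction
for off in (-6,-4,4,6,8):
    v=np.arange(235,255);u=np.polyval(pm,v)+off
    pr_=[L[q,int(round(w))] for q,w in zip(v,u)];print(off,"top",np.round(pr_))
    v=np.arange(306,326);u=np.polyval(pm,v)+off
    pr_=[L[q,int(round(w))] for q,w in zip(v,u)];print(off,"bot",np.round(pr_))
E
```

```text
A [0.6347 0.0488 0.    ]
B [0.4827 0.0491 0.    ]
C [ 0.632  -0.0104  0.008 ]
D [ 0.4826 -0.0105  0.008 ]
len 0.1519840113128181 0.14941422671475002 yaw -0.12870137696714096 0.04270311301254702
bar edges at 280 246.1741453856374 271.32276763971527 [1.50902925e-01 2.03921326e+02] [1.59278351e-01 2.26724829e+02]
[0.59095972 0.18067383 0.02      ] [0.48843845 0.16450836 0.02      ] width 0.04443829456979603 yaw 8.960575700400343
-6 top [317. 317. 317. 317. 318. 318. 318. 318. 317. 316. 312. 302. 291. 291.
 293. 293. 292. 290. 299. 297.]
-6 bot [303. 302. 301. 300. 299. 305. 303. 301. 301. 305. 311. 315. 317. 317.
 317. 318. 318. 318. 316. 317.]
-4 top [318. 319. 318. 316. 316. 316. 316. 316. 315. 312. 304. 295. 294. 303.
 308. 308. 308. 308. 312. 311.]
-4 bot [313. 313. 312. 312. 311. 314. 313. 311. 308. 306. 310. 316. 318. 317.
 316. 316. 315. 315. 316. 316.]
4 top [318. 318. 318. 317. 317. 316. 315. 310. 299. 285. 275. 278. 278. 284.
 286. 286. 287. 288. 281. 282.]
4 bot [268. 268. 270. 272. 273. 264. 270. 279. 293. 307. 314. 316. 317. 317.
 317. 317. 317. 317. 318. 319.]
6 top [319. 318. 317. 316. 316. 315. 313. 303. 283. 264. 257. 262. 261. 263.
 265. 266. 267. 270. 260. 261.]
6 bot [240. 243. 245. 248. 249. 239. 252. 275. 298. 312. 317. 317. 317. 317.
 317. 316. 317. 318. 318. 318.]
8 top [318. 319. 318. 317. 317. 317. 314. 303. 284. 264. 251. 247. 232. 232.
 233. 236. 239. 242. 225. 227.]
8 bot [205. 207. 210. 213. 216. 212. 239. 275. 302. 315. 319. 319. 318. 317.
 318. 318. 319. 318. 319. 319.]
```

Run:
```python
from h import *
c=cam("top")
pm=np.array([.155,215.32])
for v in (244.2,314.8): print(ray(c,(np.polyval(pm,v)-.6,v),.03).round(4))
for y in (159,132,90):
    for p in ([.54,.1745,.2],[.54,.1745,.003],[.54,.01,.003]): print(y,p,solve_ik(p,[180,0,y]))
manip.move_pose([.54,.1745,.16],[180,0,159])
o=status.get_obs();print(o["time_s"],o["tcp_pos"],o["tool_rot"],o["wrist_force"])
for n in("wrist","scene"): cv2.imwrite(f"pics/{n}1.png",grab_frame(n)[:,:,::-1])
```

```text
[0.6006 0.1824 0.03  ]
[0.477  0.1629 0.03  ]
159 [0.54, 0.1745, 0.2] [ 19.6462446   36.72301449 -66.45576463  97.1649655   35.60671876
  70.30812451  13.60945197]
159 [0.54, 0.1745, 0.003] [-8.38742590e-02  4.04701095e+01 -3.34852205e+01  1.08192781e+02
  3.28917985e+01  4.12549430e+01  1.62736774e+01]
159 [0.54, 0.01, 0.003] [ 23.62535216  42.0306053  -43.577164   111.59369999  42.02361668
  43.58454334  24.23863368]
132 [0.54, 0.1745, 0.2] [ 19.30636205  36.29844253 -65.64556611  97.18817326  35.04033964
  69.93699497 -12.89927172]
132 [0.54, 0.1745, 0.003] [ -0.7827817   40.17940906 -32.4177194  108.25292024  31.93122406
  40.84009861  -9.90809187]
132 [0.54, 0.01, 0.003] [ 20.40900029  40.25160401 -38.52365094 111.85358145  37.72678619
  41.12458028   0.89390056]
90 [0.54, 0.1745, 0.2] [ 17.93888023  34.75608382 -62.55937759  97.28270251  32.9138144
  68.60838753 -53.05133754]
90 [0.54, 0.1745, 0.003] [  2.47827675  41.65077389 -37.464055   107.97453191  36.41744639
  42.91655381 -55.69889699]
90 [0.54, 0.01, 0.003] [ 13.12790001  37.31193818 -27.70131716 112.46354022  28.00052578
  36.88369951 -32.57707862]
3.4333 [0.54036205 0.17354151 0.15983111] [-1.79966501e+02  5.48997229e-03  1.58898832e+02] [ 0.59931258  0.56500929 -0.94145315]
```

View pics/wrist1.png

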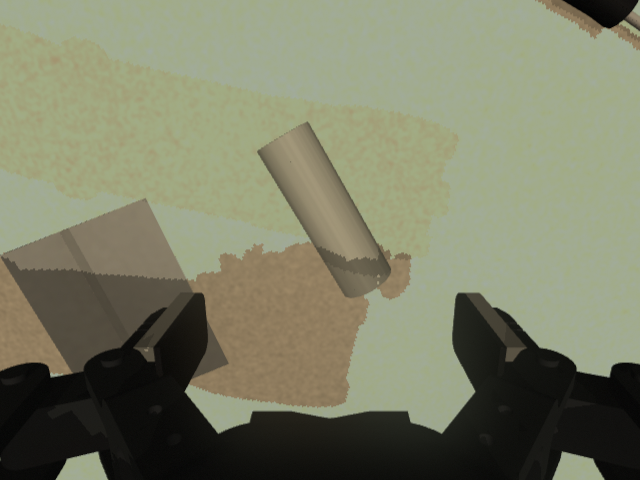

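View pics/scene1.png

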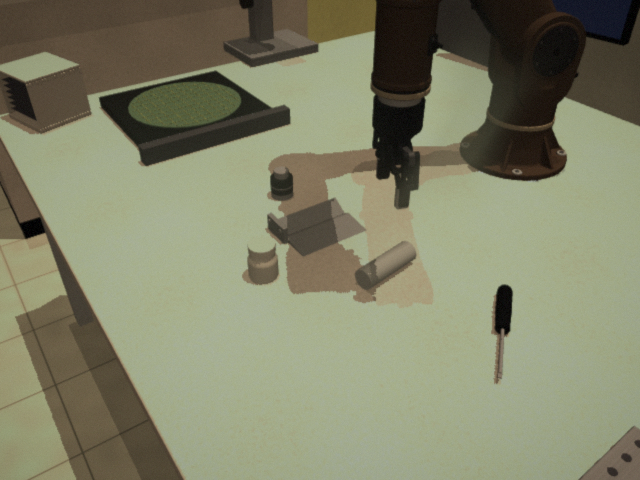

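Run:
```python
from h import *
c=cam("wrist"); s=cam("scene")
th=np.radians(9);u=np.array([np.cos(th),np.sin(th),0]);ctr=np.array([.539,.1745,.02])
for k in(-.06,0,.06): print(k,proj(c,ctr+k*u).round(1),proj(s,ctr+k*u).round(1))
print("tcp ground",proj(c,[.5404,.1735,0]))
for n,q in dict(A=[.633,.0493,0],B=[.483,.0493,0],R0=[.483,-.0107,.008],R1=[.633,-.0107,.008]).items(): print(n,proj(c,q).round(1),proj(s,q).round(1))
```

```text
-0.06 [284.6 137.2] [407.8 251.3]
0 [329.8 213. ] [386.1 265.6]
0.06 [370.8 282. ] [362.9 280.9]
tcp ground [329.20565447 209.25840491]
A [230.2 363.4] [303.2 257.1]
B [145.5 197.7] [366.6 230.3]
R0 [ 68.6 228.6] [348.6 213. ]
R1 [162.  391.9] [286.  237.9]
```

The wrist view agrees with the top-view estimate to about 1–2 mm: bar ends at (283,137) and (370,284), ramp corners at (146,198) and (228,363). The bar is yawed about 9°, so I'll straighten it first by nudging its ends from opposite sides with the open fingers.

Run:
```python
from h import *
print(manip.move_straight([.539,.1745,.006],vel=.1,f_stop=8))
o=status.get_obs();print(o["time_s"],o["tcp_pos"],o["tool_rot"],o["wrist_force"])
cv2.imwrite("pics/scene2.png",grab_frame("scene")[150:390,280:600,::-1].repeat(2,0).repeat(2,1))
cv2.imwrite("pics/wrist2.png",grab_frame("wrist")[:,:,::-1])
```

```text
False
5.225 [0.53933168 0.17467298 0.00654561] [1.79967111e+02 3.93736516e-02 1.58996423e+02] [-0.32792869 -0.6121317   1.14352942]
```

View pics/scene2.png

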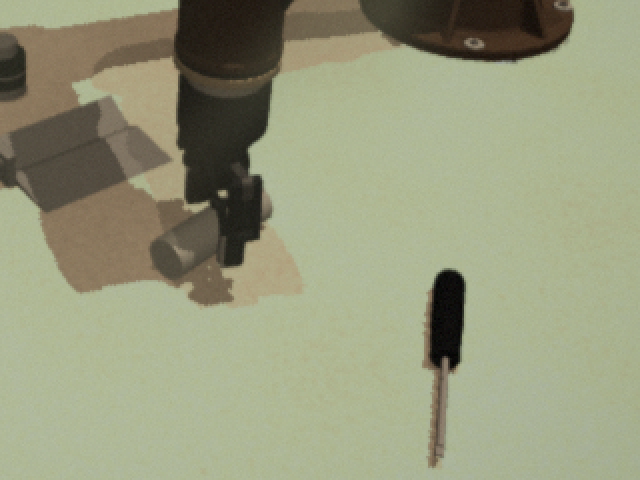

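View pics/wrist2.png

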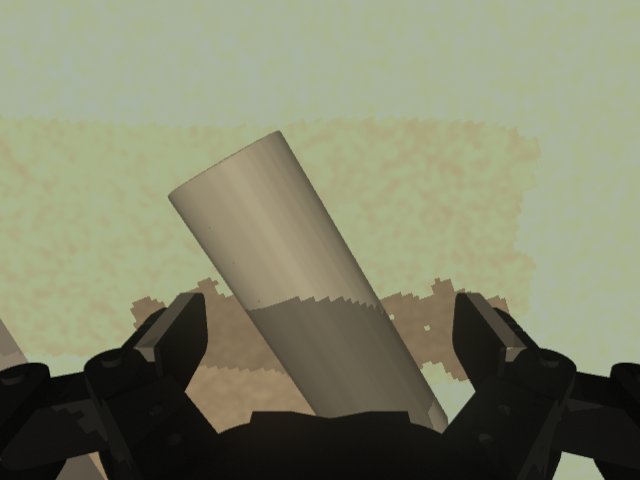

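Run:
```python
from h import *
def sh():
    o=status.get_obs();print(round(o["time_s"],2),o["tcp_pos"].round(4),o["tool_rot"].round(1),o["wrist_force"].round(2),o["torque"].round(3))
manip.move_straight([.539,.1745,.0045],vel=.0012,rot=[180,0,143]); sh()
manip.move_straight([.539,.1745,.0035],vel=.0008,rot=[180,0,136]); sh()
cv2.imwrite("pics/wrist3.png",grab_frame("wrist")[:,:,::-1])
```

```text
5.97 [0.5391 0.1745 0.0046] [180.    0.  143.1] [-0.72  0.79  0.22] [ 0.013  0.016 -0.036]
6.46 [0.539  0.1745 0.0035] [-180.     0.   136.1] [ 0.88  0.08 -0.01] [-0.032  0.016  0.042]
```

View pics/wrist3.png

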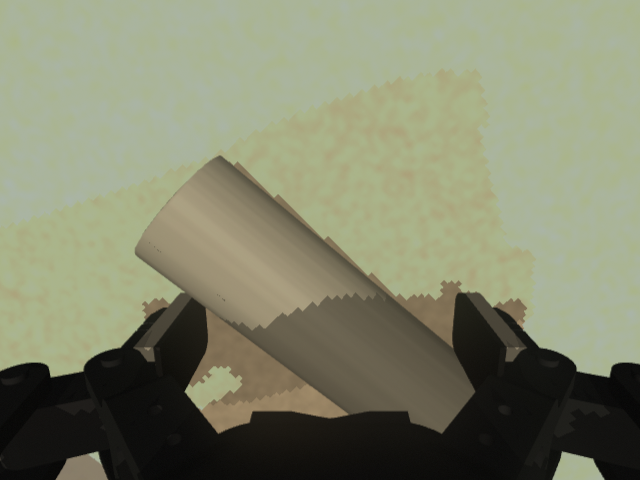

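```bash
cat >> h.py <<'E'
def sh():
    o=status.get_obs();print(round(o["time_s"],2),o["tcp_pos"].round(4),o["tool_rot"].round(1),o["wrist_force"].round(2),o["torque"].round(3))
def overlay(name,ctr,yaws,fn):
    """lines of bar axis-silhouette at height .02 for the candidate yaws"""
    c=cam(name); im=grab_frame(name)[:,:,::-1].copy()
    for yw,col in zip(yaws,((0,0,255),(255,0,0),(0,255,0))):
        t=np.radians(yw);u=np.array([np.cos(t),np.sin(t),0]);n=np.array([-u[1],u[0],0])
        for s in(-1,0,1):
            a=proj(c,np.array(ctr)+u*-.06+n*s*.02);b=proj(c,np.array(ctr)+u*.03+n*s*.02)
            cv2.line(im,tuple(int(v) for v in a),tuple(int(v) for v in b),col,1)
    cv2.imwrite(fn,im)
E
python3 - <<'E'
from h import *
manip.move_straight([.539,.1745,.0025],vel=.0005,rot=[180,0,127]); sh()
overlay("wrist",[.539,.1745,.02],(0,9),"pics/wrist4.png")
E
```

```text
6.99 [0.539  0.1745 0.0025] [180.    0.  127.1] [ 0.61  1.13 -0.29] [0.037 0.016 0.042]
```

View pics/wrist4.png

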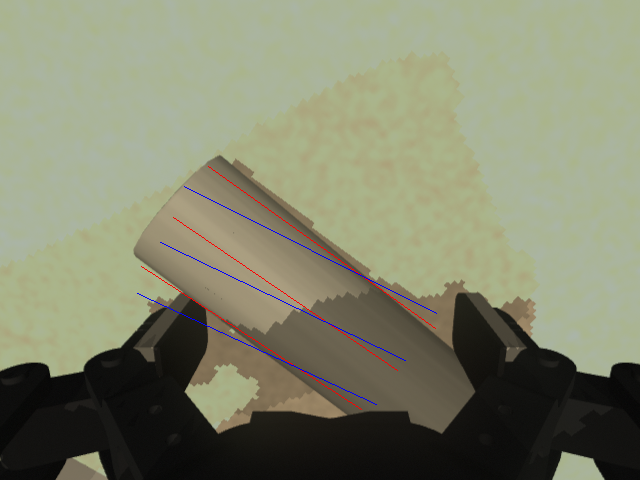

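```bash
cat >> h.py <<'E'
def baryaw(dbg=None):
    c=cam("wrist"); g=cv2.cvtColor(grab_frame("wrist"),cv2.COLOR_RGB2GRAY)
    g=g[:300]
    ls=cv2.createLineSegmentDetector().detect(g)[0][:,0]
    out=[]
    for x1,y1,x2,y2 in ls:
        if np.hypot(x2-x1,y2-y1)<55: continue
        a=ray(c,(x1,y1),.02);b=ray(c,(x2,y2),.02);d=a-b
        if d[0]<0:d=-d
        yw=np.degrees(np.arctan2(d[1],d[0]))
        if abs(yw)<20: out.append((round(yw,2),a[:2].round(4),b[:2].round(4)));print(round(yw,2),a[:2].round(4),b[:2].round(4),[int(v) for v in(x1,y1,x2,y2)])
    return out
E
python3 - <<'E'
from h import *
baryaw()
E
```

```text
-3.94 [0.4936 0.1549] [0.4751 0.1562] [180, 290, 133, 255]
-4.2 [0.4751 0.1576] [0.4937 0.1562] [135, 251, 183, 287]
```

The bar overshot to about −4°. I'll make a mirrored nudge to bring it back to 0.

Run:
```python
from h import *
manip.move_straight([.539,.1745,.0035],vel=.0008,rot=[180,0,170]); sh()
manip.move_straight([.539,.1745,.0045],vel=.0010,rot=[180,0,213]); sh()
manip.move_straight([.539,.1745,.0035],vel=.0007,rot=[180,0,229]); sh()
baryaw()
cv2.imwrite("pics/wrist5.png",grab_frame("wrist")[:,:,::-1])
```

```text
7.99 [0.539  0.1745 0.0035] [180.   -0.  169.9] [0.44 0.11 0.32] [-0.062 -0.034  0.001]
8.89 [0.539  0.1745 0.0045] [-180.     0.  -147.1] [-0.74  0.08 -0.22] [-0.004  0.015 -0.021]
9.38 [0.539  0.1745 0.0035] [-180.    -0.  -131.2] [-0.25 -0.05 -0.19] [-0.008 -0.048  0.008]
0.15 [0.55   0.1537] [0.4795 0.1535] [264, 298, 433, 155]
-0.03 [0.5235 0.1478] [0.4831 0.1478] [312, 234, 412, 148]
-0.41 [0.538  0.0589] [0.566  0.0587] [61, 37, 0, 106]
```

View pics/wrist5.png

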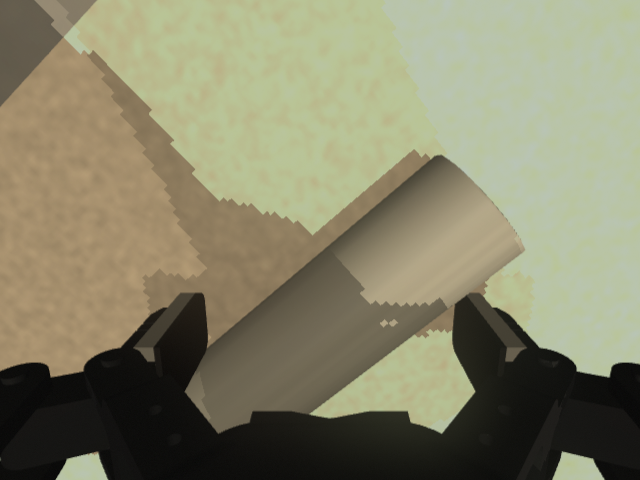

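```bash
python3 - <<'E'
from h import *
s=cam("scene")
for z in (0.0065,.0195): 
  for r in (.0425,.057):
    for w in (-.011,.011):
      P=[.539+.358*r-.934*w,.1745+.934*r+.358*w,z]; q=proj(s,P); print(z,r,w,((q-[280,150])*2).round(0))
E
python3 - <<'E'
import cv2
im=cv2.imread("pics/scene2.png")[150:310,160:320]; cv2.imwrite("pics/f.png",cv2.resize(im,None,fx=4,fy=4))
E
```

```text
0.0065 0.0425 -0.011 [215. 276.]
0.0065 0.0425 0.011 [239. 272.]
0.0065 0.057 -0.011 [221. 287.]
0.0065 0.057 0.011 [245. 283.]
0.0195 0.0425 -0.011 [216. 264.]
0.0195 0.0425 0.011 [240. 260.]
0.0195 0.057 -0.011 [222. 275.]
0.0195 0.057 0.011 [246. 271.]
```

View pics/f.png

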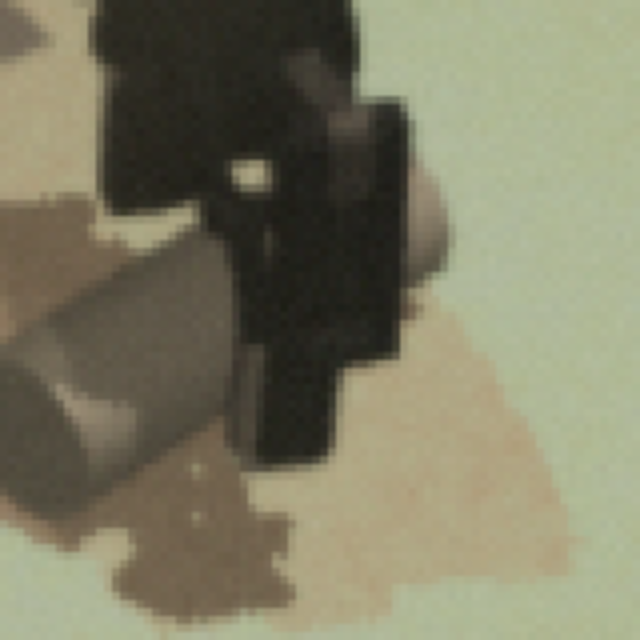

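Finger tips when open sit about 13 mm above the TCP, and the bar is now parallel (0.1°). Next I'll free the fingers, go round to the +y side and push.

Run:
```python
from h import *
manip.move_straight([.539,.1745,.0045],vel=.0013,rot=[180,0,212])
manip.move_straight([.539,.1745,.085],vel=.15); sh()
im=grab_frame("wrist");cv2.imwrite("pics/wrist6.png",im[:,:,::-1]); baryaw()
manip.move_pose([.539,.225,.085],[180,0,90]); sh()
im=grab_frame("wrist");cv2.imwrite("pics/wrist7.png",im[:,:,::-1])
manip.move_straight([.539,.225,.001],vel=.1,f_stop=8); sh()
cv2.imwrite("pics/scene3.png",grab_frame("scene")[150:390,280:600,::-1].repeat(2,0).repeat(2,1))
```

```text
10.64 [0.5388 0.1739 0.0843] [-180.   -0. -148.] [ 0.97 -0.52 -0.88] [0.008 0.028 0.027]
0.23 [0.5845 0.1546] [0.478  0.1542] [255, 298, 362, 126]
-0.44 [0.4834 0.0567] [0.6185 0.0557] [176, 20, 59, 257]
0.21 [0.4778 0.1948] [0.5194 0.1949] [430, 170, 384, 238]
-0.04 [0.5363 0.1504] [0.4815 0.1504] [293, 221, 351, 128]
12.41 [0.5388 0.2248 0.0847] [-180.     0.    90.1] [ 0.35  0.44 -0.19] [-0.024 -0.021  0.034]
13.45 [0.5394 0.2253 0.0015] [180.  -0.  90.] [-0.11 -0.33  0.53] [-0.015  0.014  0.03 ]
```

View pics/scene3.png

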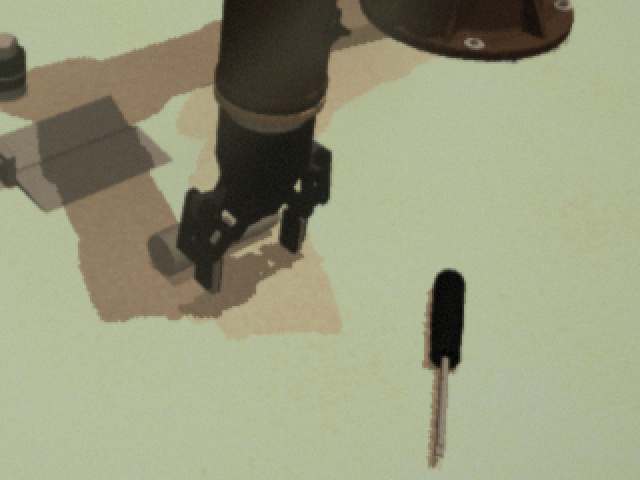

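View pics/wrist6.png

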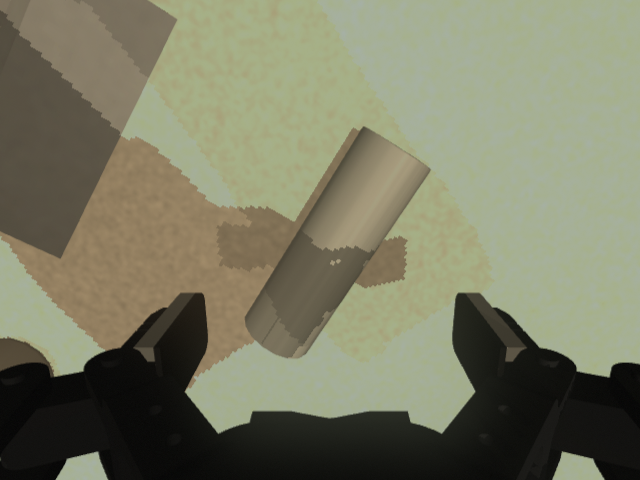

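The bar is parallel and still, with both fingers on its +y side. Pushing slowly.

Run:
```python
from h import *
print(manip.move_straight([.539,.018,.001],vel=.04,f_stop=10)); sh()
cv2.imwrite("pics/scene4.png",grab_frame("scene")[120:360,200:520,::-1].repeat(2,0).repeat(2,1))
cv2.imwrite("pics/wrist8.png",grab_frame("wrist")[:,:,::-1])
```

```text
False
18.82 [0.539 0.018 0.001] [-180.   -0.   90.] [ 0.23  0.43 -0.14] [-0.042  0.028  0.004]
```

View pics/scene4.png

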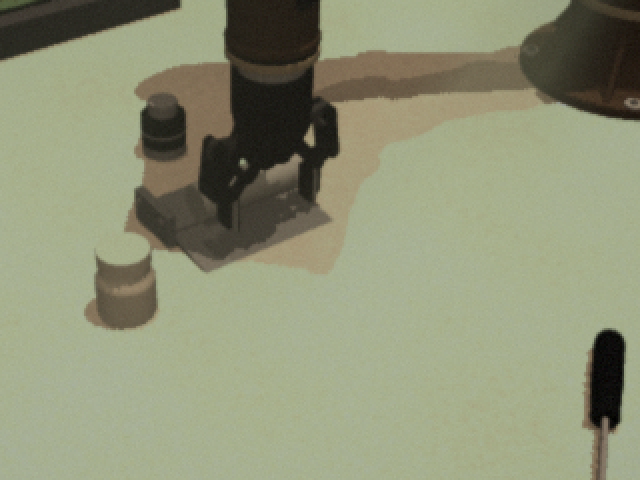

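View pics/wrist8.png

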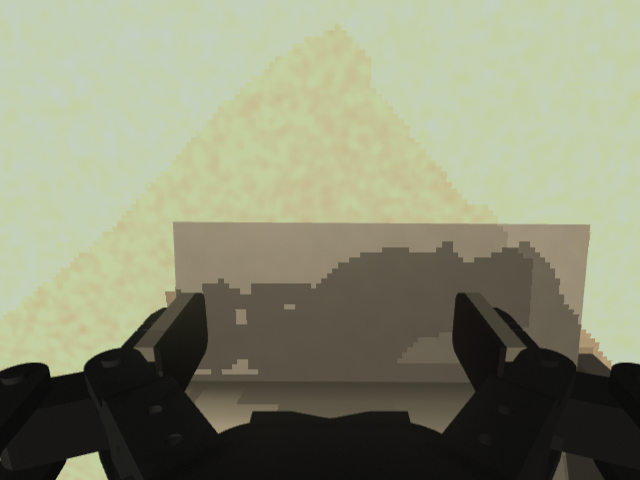

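Run:
```python
from h import *
print(manip.move_straight([.539,.011,.001],vel=.02,f_stop=5)); sh()
manip.move_straight([.539,.05,.012],vel=.1)
manip.move_straight([.539,.075,.11],vel=.15); sh()
cv2.imwrite("pics/scene5.png",grab_frame("scene")[120:360,200:520,::-1].repeat(2,0).repeat(2,1))
cv2.imwrite("pics/wrist9.png",grab_frame("wrist")[:,:,::-1])
cv2.imwrite("pics/top9.png",grab_frame("top")[:,:,::-1])
c=cam("wrist")
for x in(.473,.479,.593,.6): print(x,proj(c,[x,-.0247,.043]).round(0))
```

```text
False
19.43 [0.539  0.0108 0.001 ] [180.  -0.  90.] [-0.58  0.32 -0.32] [-0.034 -0.043  0.033]
20.81 [0.5385 0.0741 0.1092] [-179.9    0.    90. ] [-0.32 -0.47 -0.1 ] [-0.047  0.008  0.048]
0.473 [219. 407.]
0.479 [229. 407.]
0.593 [422. 407.]
0.6 [433. 407.]
```

View pics/scene5.png

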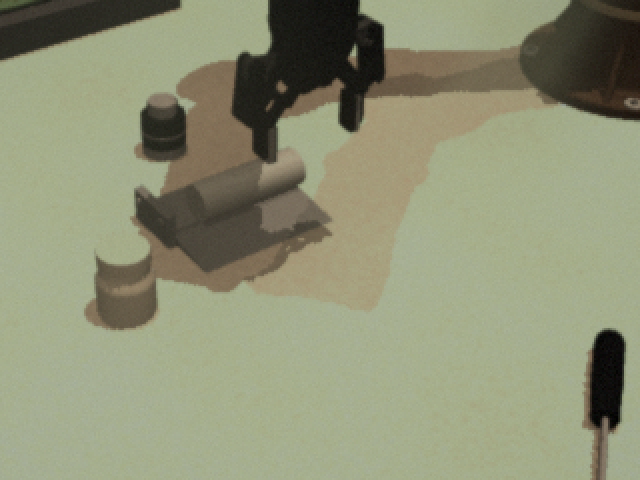

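View pics/wrist9.png

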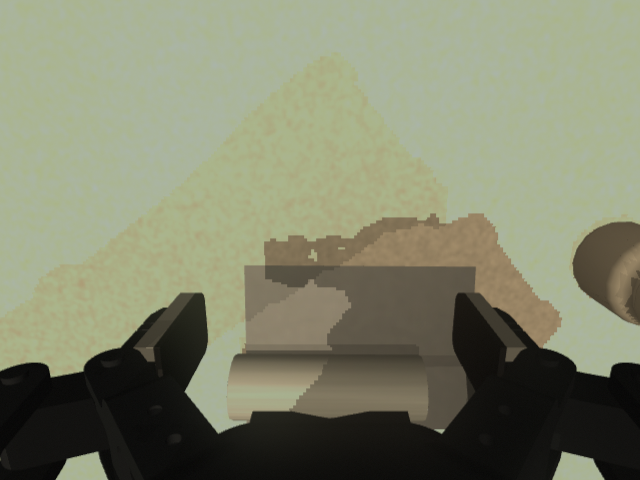

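View pics/top9.png

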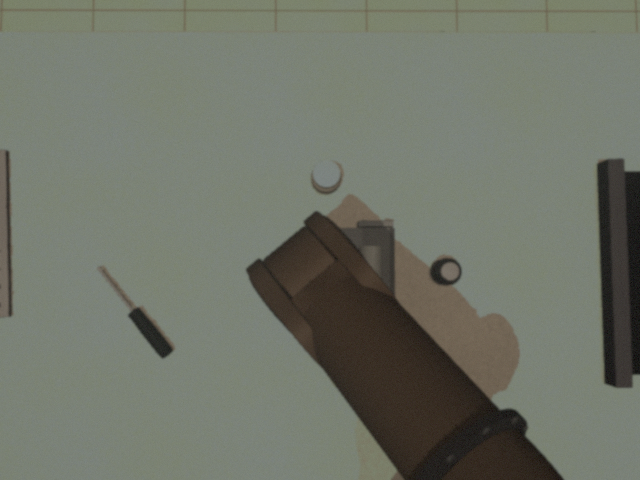

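The bar lies in the groove, parallel to it: in the wrist view its ends are at columns 228 and 428, so roughly x = 0.4785 to 0.597. The bystanders look undisturbed. Next I'll close the fingers in free air and push the −x end.

Run:
```python
from h import *
jaws.grab(20)
manip.move_pose([.445,-.0247,.11],[180,0,180]); sh()
cv2.imwrite("pics/wrist10.png",grab_frame("wrist")[:,:,::-1])
print(manip.move_straight([.445,-.0247,.014],vel=.1,f_stop=8)); sh()
cv2.imwrite("pics/scene6.png",grab_frame("scene")[120:360,200:520,::-1].repeat(2,0).repeat(2,1))
```

```text
23.05 [ 0.4453 -0.0245  0.1101] [180.    0.  179.9] [-0.68 -0.03 -0.19] [0.013 0.009 0.003]
False
24.21 [ 0.4453 -0.0246  0.0144] [ 180.    0. -180.] [-0.06 -0.39  0.56] [-0.003  0.021 -0.014]
```

View pics/scene6.png

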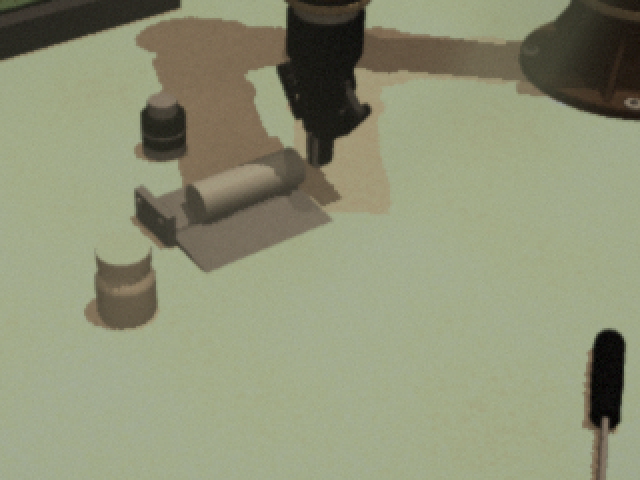

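View pics/wrist10.png

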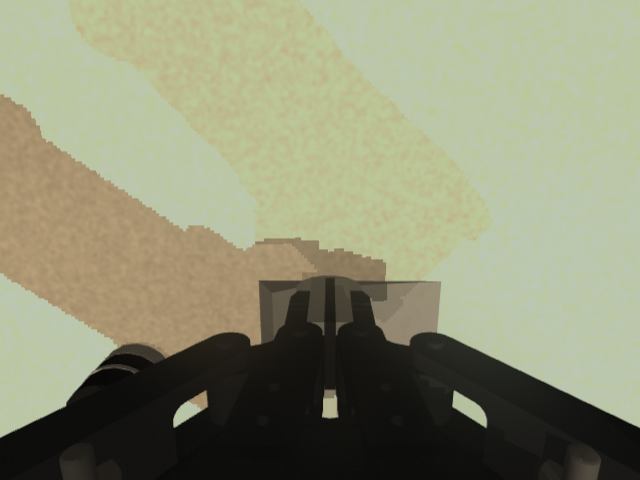

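Run:
```python
from h import *
print(manip.move_straight([.512,-.0247,.014],vel=.02,f_stop=7)); sh()
cv2.imwrite("pics/scene7.png",grab_frame("scene")[120:360,200:520,::-1].repeat(2,0).repeat(2,1))
```

```text
True
26.72 [ 0.5007 -0.025   0.0135] [-1.8e+02 -1.0e-01  1.8e+02] [-0.61  0.45 -0.22] [ 0.007 -0.018  0.071]
```

View pics/scene7.png

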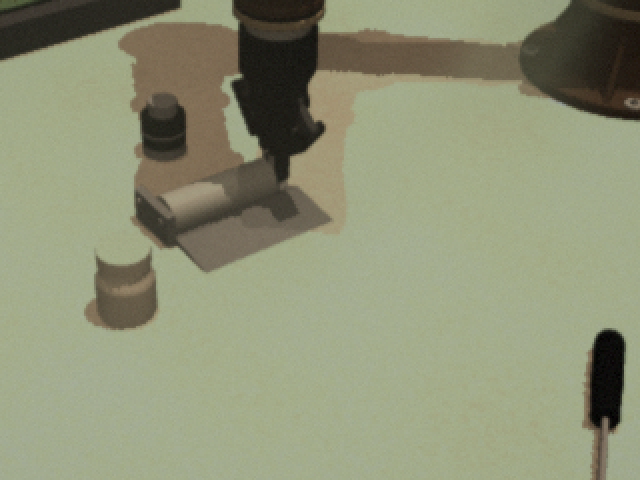

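It stopped at x = 0.5007, close to the predicted 0.502. I'll confirm with a second slow push, then back off and look.

Run:
```python
from h import *
print(manip.move_straight([.509,-.0247,.014],vel=.006,f_stop=7)); sh()
manip.move_straight([.485,-.0247,.014],vel=.05)
manip.move_straight([.45,-.0247,.014],vel=.1)
manip.move_straight([.40,-.05,.2],vel=.2)
manip.move_pose([.35,-.25,.25],[180,0,150]); sh()
for n in("top","scene"):
    im=grab_frame(n)[:,:,::-1]
    np.save(n+"F.npy",im)
    cv2.imwrite(f"pics/{n}F.png",cv2.resize(im[200:330,230:430] if n=="top" else im[170:300,240:440],None,fx=4,fy=4))
c=cam("scene");t=cam("top")
for x in(.633,.6): print(proj(c,[x,-.0247,.043]),proj(t,[x,-.0247,.043]))
```

```text
True
27.44 [ 0.5007 -0.0254  0.0128] [-179.9   -0.4  180. ] [ 0.07 -0.53  0.34] [-0.021  0.015 -0.044]
30.38 [ 0.3504 -0.2485  0.2495] [179.9  -0.  150.2] [-0.84  0.05 -0.93] [ 0.014 -0.017 -0.023]
[281.47880318 219.48547806] [370.55486791 224.76863453]
[296.09319438 213.93801119] [370.74724379 243.61431288]
```

View pics/topF.png

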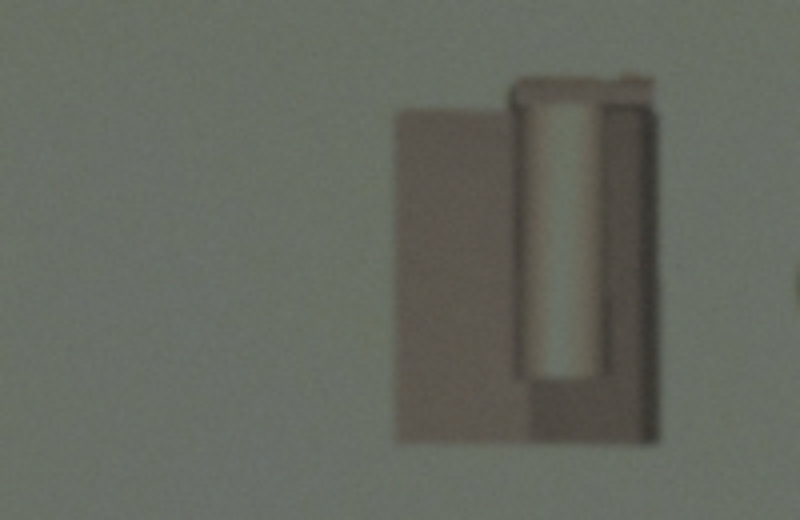

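View pics/sceneF.png

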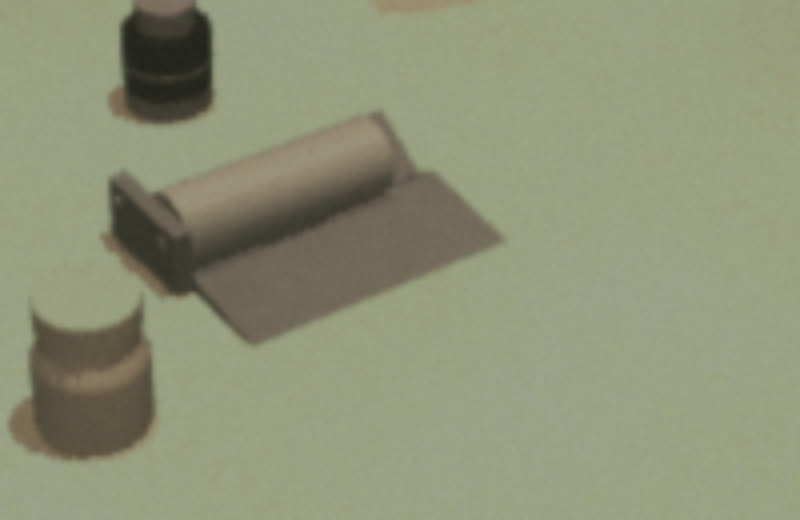

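Run:
```python
from h import *
t=cam("top");L=cv2.GaussianBlur(grab_frame("top").astype(np.float32).sum(2),(3,3),0)
print(L[286:302,370].round(),ray(t,(370.5,294.5),.04)[:2]+[.12,0])
print(L[218:232,370].round())
a=cv2.imread("pics/top0.png").astype(int);b=np.load("topF.npy").astype(int)
for n,(x,y,w,h) in dict(obj=(425,248,45,42),jar=(305,150,45,48),drv=(90,258,90,105)).items():
    print(n,abs(a-b)[y:y+h,x:x+w].mean().round(2), abs(a-b)[330:400,250:400].mean().round(2))
ticket.hand_in(); sh()
```

```text
[314. 316. 316. 316. 316. 313. 309. 294. 266. 241. 228. 223. 220. 219.
 222. 222.] [ 0.63155538 -0.02363597]
[297. 271. 248. 242. 248. 252. 259. 271. 289. 305. 312. 313. 312. 310.]
obj 2.12 1.77
jar 1.82 1.77
drv 1.92 1.77
the job is handed in; nothing more can be done
the job is handed in; nothing more can be done
```

The bar is in the groove with its far end against the stop plate, and I handed the job in at about 30 s of the 48 s allowed.

- **Straightening:** The bar started about 9° off parallel. I turned it with light nudges of the two open fingers at opposite ends. The first went too far, to about −4°; a second brought it to about 0.1°. The jaws stayed fully open, but the fingers were on opposite sides of the bar at that moment.
- **Rolling:** I pushed it with both fingers behind it at about 4 cm/s up the ramp. The pictures then showed it lying in the groove, parallel to it.
- **Sliding:** I pushed the −x end with the closed fingers until the force rose at x = 0.5007 m, against a predicted 0.502 m. A second slow push stopped at the same place.

**Last checks:**
- **Stop plate:** The top and scene views show no visible gap between the bar and the plate. The end position from the picture is x ≈ 0.6316 m and the stop face was measured at about 0.633 m. They differ by 1.4 mm, which is within the 2 mm calibration error, so touching rests mainly on the two force stops.
- **Bystanders:** The top view shows no clear change around the objective, jar and screwdriver. The robot was well clear of everything.

No check failed.

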